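# Stow the spare fuse and snap the fuse case shut

## Robot

A 6-joint arm with a two-finger parallel gripper is mounted at the origin on the work surface. World frame = base frame: x ahead of the robot, y to its left, z up, the work surface at z = 0. Lengths are in m, angles in rad, forces in N, time in s.
With the tool pointing down it reaches from about 0.25 to 0.725 m from the base axis. Payload 4 kg.
Tool frame: the origin (TCP) lies midway between the tips of the shut fingers; the grasp point (between the pads) lies arm.pinch_z behind it (arm.pinch_z is the distance from the TCP to the grasp point, in m); z points along the fingers, y is the direction in which the jaws open and shut (so a half turn about z gives the same grasp; the last joint's range is limited). The gripper opens to 85 mm and grips with 20 to 120 N. Pads are 22 mm wide; open, the fingers measure 114 mm over their backs; the gripper's body (76 mm by 85 mm) begins 54 mm behind the grasp point. The pads swing forward as they close: fully open they stand 13 mm farther back than shut.
Start: joints at [-1.235, 0.241, 0.005, 1.335, 0, 1.571], TCP at [0.165, -0.472, 0.231] pointing down, gripper open.
Joint ranges: [-2.72, 2.72], [-1.05, 1.87], [-1.09, 1.28], [-1.99, 2.15], [-1.42, 1.44], [-3.14, 3.14]. Speed limits (rad/s): [2.79, 2.79, 3.14, 3.14, 3.14, 3.14].

## Interface

Orientations are given as a rotation vector (axis times angle).
In Python, from cell import arm gives the robot as it stands. The module is installed in compiled form; this text tells all that it offers.
- The arm moves only by the tool step_arm, never from a script. Its argument "plan" is text: rows parted by semicolons, each of 7 numbers parted by spaces: the finger opening in cm, from 0 to 8.54, then the shift along the tool's x, y, z in cm, then the turn, a rotation vector about the tool's x, y, z in degrees. A call has 1 to 12 rows; each row is the pose to reach, as a shift and turn from the pose measured when the call began, along the tool's axes at that moment; what a row does not reach only later rows make up. A row lasts 1/8 s, in which the tool goes at most 62.5 mm and 10.7 degrees, less where a joint would pass 70% of its speed; a pose out of reach is approached as far as the arm can. A call with a gripper value outside its range is refused whole. The fingers move at their own pace and stop on an object; "squeeze" is the grip in N (left out, the last holds). Time passes only in rows, so rows that repeat a pose let the fingers close. It gives the time, the measured TCP pose, the force and the opening at its end, in the units of the state.
- arm.get_obs(): the state, without advancing time (a new reading comes with each control period).
- arm.camera(name): name is "side" or "top" or "wrist"; returns a dict with "frame" (400x640x3 uint8, red, green, blue), "camera_matrix" (3x3 intrinsics, pixels), "T" (4x4, takes a point from camera to world coordinates). Camera axes: x right, y down, z forward; pixel columns grow to the right and rows downward; lengths in m; the calibration is good to about 2 mm. A picture is of the moment at which its call begins. There is no depth.
- arm.sign_off(): hands the job in, once; it reports no verdict.
The state is a dict: "t": time; "joint_positions": joint angles; "qvel": joint speeds; "joint_efforts": joint torques, N m; "tool_pos": TCP position; "tool_rot": TCP orientation; "ft_force": force on the tool from outside, world axes, zero at the start; "wrist_torque": the same for the moment, N m; "grip_width": finger opening in m.
Only numpy, scipy, OpenCV 4.12 (cv2) and the standard library are available. Lean on these libraries where they do the work, as an engineer would, in place of code of your own. Each camera call takes 0.05 s, during which the arm holds its last target. There are 200 camera calls.

## Task

Stand the loose ceramic fuse in the middle compartment of the black fuse case, setting it down rather than dropping it. Then ease the sprung lid over and press its front edge slowly down until the catch snaps in and holds the lid shut by itself, never pushing on the case harder than about 20 N, and leave the other things on the shelf where they are.

Things in the scene. Friction and masses are not known exactly. Their poses are not given: they have to be found in the camera images.
- fuse: Loose white ceramic cartridge fuse standing on the shelf: a 22 mm diameter body 37 mm tall with a 15 mm diameter neck on it, 50 mm tall in all, about 45 g (30 to 65 g). Origin: centre of its underside; z up along it.
- case: Black plastic fuse case fixed to the shelf, open on top, 150 (x) x 130 (y) x 62 (z) mm, walls and floor 4 mm. Origin: centre of its underside; z up. The lid's hinge is on its +x top edge, the catch on the outside of its -x wall. Two dividers along y at x = -24 and +24 mm, 3 mm thick, topping out 42 mm above the underside, make three compartments side by side in x.
- pocket (a point): Centre of the middle compartment's floor, 4 mm above the shelf, at the case's x = y = 0. The compartment is 45 mm wide in x and 122 mm long in y. Fixed to the case, axes as the case's.
- lid_hinge (a point): Middle of the lid's hinge axis, 75 mm from the case's origin along its +x and 62 mm above the shelf. Fixed to the case, axes as the case's; the hinge runs along y. At lid angle q a point r from the hinge lies r*cos(q) towards the case's -x and r*sin(q) above the hinge; the lid's outer face lies 5 mm outside that line.
- lid (a joint): Black lid's angle in rad: 0 level, growing as it opens, 1.57 upright, stop at 2.15; starts at 1.8 to 2.05. Lid: 120 g, 162 mm from hinge to front edge, 146 mm wide, 19 mm skirt. A hinge spring (about 0.06 N m net near shut) swings it up again if let go unlatched. Latched it rests between 0 and 0.11; the tongue first touches the strike between 0.06 and 0.19.
- lid_press (a point): Ribbed pressing spot on the lid's outer face, 135 mm from the hinge, mid-width; moves with the lid, z out of the face. Pressed here, the force climbs to some 7 to 14 N over 4 to 8 mm of travel, falls off suddenly as the tongue snaps in, and 3 to 5 mm on rises steeply at a rigid stop. Press at some 10 mm/s: at 30 the jolt on the stop can pass 20 N.
- catch_side (a point): Middle of the outside of the case's -x wall, 40 mm above the shelf, fixed to the case. Here a sloped sprung steel tongue under the lid's front edge rides over a 3.5 mm round strike bar and snaps in below it. The strike's slotted bracket, which also carries the lid's stop, was set by hand anywhere within 15 mm of height, so the angle at which the lid latches is not known beforehand.
- charger: Grey plastic battery charger box, 110 x 170 x 75 mm. Bystander: leave it alone. Origin under its middle.
- clamp: Red plastic spring clamp lying flat, 130 mm long, 22 mm high. Bystander: leave it alone. Origin under its middle.
- brush: Stainless battery-terminal brush lying down, 110 mm long, 32 mm thick. Bystander: leave it alone. Origin under its middle.
- torch: Aluminium torch lying down, 140 mm long, 38 mm head. Bystander: leave it alone. Origin under its middle.
- screw_jar: Glass jar with a steel cap, 60 mm across, 75 mm tall. Bystander: leave it alone. Origin under its middle.
- tape_roll: Black roll of tape lying flat, 90 mm across, 22 mm high, hole 52 mm. Bystander: leave it alone. Origin under its middle.
- spanner: Steel spanner lying flat, 160 mm long. Bystander: leave it alone. Origin under its middle.
Mind the look-alikes: they are no part of the job. Leave any orange look-alike of the case alone.

How it is judged:
On the way, in this order (a step that is already met when the one before it is completed fails the run):
1. the fuse stands in the middle compartment, let go, the lid still open (x of fuse in the frame of case between -0.0225 and 0.0225 m and y of fuse in the frame of case between -0.061 and 0.061 m and z of fuse in the frame of case between 0 and 0.02 m and angle between fuse's own z axis and vertical below 0.3 rad and contact force between the fingers and fuse below 0.1 N and value of joint lid above 1 rad), for 0.2 s.
2. the lid is down and latched, no longer pressed (value of joint lid below 0.13 rad and contact force between the fingers and case below 0.1 N), for 0.2 s.
At the end, for the whole second after the job is handed in: The fuse stands at rest in the middle compartment (its underside's centre between the two dividers and the end walls, less than 20 mm above the case's underside, leaning less than 0.3 rad), and the lid, let go, stays latched below 0.13 rad (x of fuse in the frame of case between -0.0225 and 0.0225 m and y of fuse in the frame of case between -0.061 and 0.061 m and z of fuse in the frame of case between 0 and 0.02 m and angle between fuse's own z axis and vertical below 0.3 rad and value of joint lid below 0.13 rad and linear speed of fuse below 0.02 m/s); the robot touches nothing.
It fails at once if the case or its lid is pushed harder than 20 N (contact force between any of the fingers, the arm and case above 20 N).
It fails at once if the lid is slammed (closing faster than 4 rad/s) (velocity of joint lid below -4 rad/s).
It fails at once if the fuse is dropped (moving faster than 0.9 m/s out of the fingers) (linear speed of fuse above 0.9 m/s and contact force between the fingers and fuse below 0.05 N).
It fails at once if a bystander is moved more than 30 mm (distance of any of charger, clamp, brush, torch, screw_jar, tape_roll, spanner from where it was at the start of the episode above 0.03 m).
It also fails if it takes over 64 s, if anything falls off the work surface, if the arm or the gripper's body presses on something with over 40 N, if the wrist force passes 120 N, or if a joint passes its speed limit or range.

## Working session

There is one attempt and no reset: what is moved stays moved. The work goes in short steps, Python scripts to look and compute and a tool call to move; the robot and the scene stay as the last step left them, time stands still between calls to the robot, and variables do not carry over. Pictures are saved under pics/ and viewed, about 8 in all and at most 12, crops included, and the job is handed in when it is done.

Besides the shell and the picture viewer there is one more tool, called as name(argument=value, ...), one argument or row to a line, values as JSON. step_arm: Moves the arm, as the interface text tells. Its arguments: {"type":"object","properties":{"plan":{"type":"string"},"squeeze":{"type":"number"}},"required":["plan"]}

```bash
mkdir -p pics; cat > h.py <<'E'
import numpy as np, cv2
from cell import arm
from scipy.spatial.transform import Rotation as R
def snap(n,f):
    c=arm.camera(n); cv2.imwrite(f,c["frame"][:,:,::-1]); np.savez(f+'.npz',K=c["camera_matrix"],T=c["T"],f=c["frame"]); return c
def load(f): return np.load(f+'.npz')
def ray(c,u,v):
    d=c["T"][:3,:3]@np.linalg.inv(c["K" if "K" in c else "camera_matrix"])@[u,v,1]; return c["T"][:3,3],d/np.linalg.norm(d)
def plane(c,u,v,z):
    o,d=ray(c,u,v); return o+d*(z-o[2])/d[2]
def proj(c,p):
    T=c["T"]; q=T[:3,:3].T@(np.array(p)-T[:3,3]); k=c["K" if "K" in c else "camera_matrix"]@q; return k[:2]/k[2]
def tri(c1,p1,c2,p2):
    o1,d1=ray(c1,*p1);o2,d2=ray(c2,*p2)
    s=np.linalg.lstsq(np.c_[d1,-d2],o2-o1,rcond=None)[0]
    a,b=o1+d1*s[0],o2+d2*s[1]; return (a+b)/2,np.linalg.norm(a-b)
def pose():
    o=arm.get_obs(); return np.array(o["tool_pos"]),R.from_rotvec(o["tool_rot"]),o
def shift(p):  # world target -> tool shift cm
    t,r,_=pose(); return 100*r.inv().apply(np.array(p)-t)
E
python3 - <<'E'
from h import *
a=snap("top","pics/top0.png");b=snap("side","pics/side0.png")
for c in(a,b): print(c["T"].round(3).tolist())
print(arm.pinch_z,arm.get_obs())
E
```

```text
[[-0.007, -0.989, 0.15, 0.323], [-1.0, 0.01, 0.015, -0.066], [-0.016, -0.15, -0.989, 1.471], [0.0, 0.0, 0.0, 1.0]]
[[-0.813, 0.349, -0.466, 1.003], [0.582, 0.51, -0.634, 0.556], [0.017, -0.786, -0.617, 0.68], [0.0, 0.0, 0.0, 1.0]]
0.0187 {'t': 0.1, 'joint_positions': array([-1.23496320e+00,  2.41322352e-01,  3.87028429e-03,  1.33522101e+00,
       -1.43371375e-05,  1.57076746e+00]), 'qvel': array([ 0.00136873, -0.00093338,  0.0024901 ,  0.00067775,  0.00183238,
       -0.00072236]), 'joint_efforts': array([ 1.16279111e-04, -3.73136902e+01,  2.53010559e+01,  1.09203966e-02,
       -7.49506398e-06,  3.43081147e-06]), 'tool_pos': array([ 0.16458646, -0.47153269,  0.23051395]), 'tool_rot': array([-3.09557690e+00, -5.24785758e-01,  5.14553500e-04]), 'ft_force': array([ 0.77612716, -0.08375553,  0.55364541]), 'wrist_torque': array([ 0.01163504,  0.01842718, -0.03142652]), 'grip_width': 0.08546417580424545}
```

View pics/top0.png

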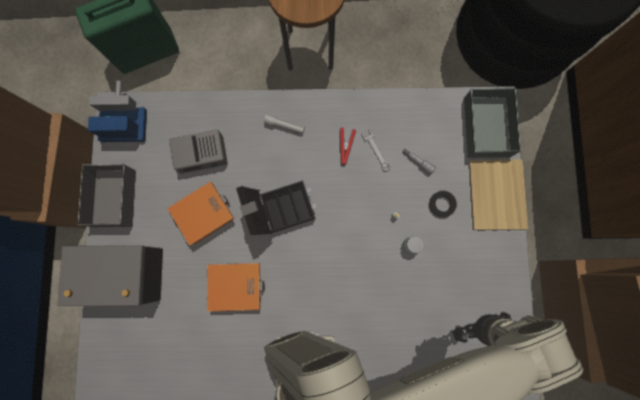

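View pics/side0.png

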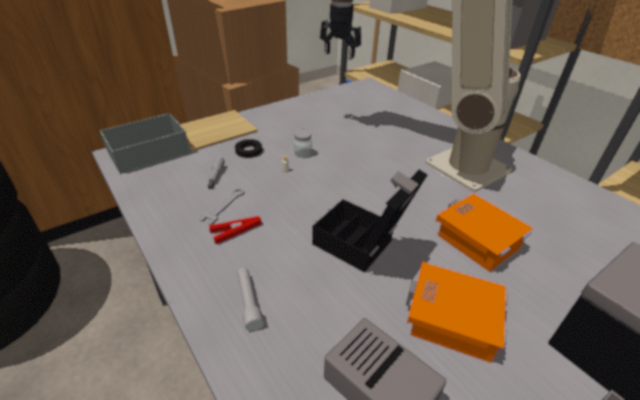

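Top: the loose fuse is the small whitish object at (395,216); in the side view it's at (285,164). The black open case is at (285,208) top and (355,232) side. The closed orange boxes at (200,213) and (235,288) are look-alikes, as only the black one has an open lid. I'll confirm this in a crop.

```bash
python3 - <<'E'
from h import *
a=load("pics/top0.png");b=load("pics/side0.png")
A=a["f"][:,:,::-1];B=b["f"][:,:,::-1]
x=cv2.resize(A[170:250,230:330],(500,400),interpolation=2)
y=cv2.resize(B[160:280,300:440],(467,400),interpolation=2)[:, :299] if 0 else cv2.resize(B[165:275,305:435],None,fx=3.6,fy=3.6,interpolation=2)[:400,:300+168]
f=cv2.resize(A[200:232,380:412],(190,190),interpolation=2); g=cv2.resize(B[148:180,269:301],(190,190),interpolation=2)
im=np.zeros((600,800,3),np.uint8); im[:400,:500]=x[:, :500]; 
y=cv2.resize(B[165:275,305:435],(300,254),interpolation=2); im[:254,500:]=y; im[405:595,:190]=f; im[405:595,200:390]=g
im=np.clip(im*2.2,0,255).astype(np.uint8)
cv2.imwrite("pics/crop1.png",im)
for c,n,box in((a,'top',(380,412,200,232)),(b,'side',(269,301,148,180))):
    F=c["f"].astype(int); u0,u1,v0,v1=box
    s=cv2.cvtColor(c["f"],cv2.COLOR_RGB2HSV)[v0:v1,u0:u1]; g=F[v0:v1,u0:u1]
    m=((g[:,:,0]-g[:,:,2])>12).astype(np.uint8)
    n_,l,st,ce=cv2.connectedComponentsWithStats(m); print(n,[(st[i].tolist(),ce[i].round(1)) for i in range(1,n_) if st[i][4]>5])
print(plane(a,395,216,.025),plane(b,285,164,.025))
E
```

```text
top [([15, 12, 5, 6, 25], array([16.8, 14.4]))]
side [([12, 6, 8, 18, 104], array([15.5, 14.7]))]
[ 0.4855399  -0.30358371  0.025     ] [ 0.48923121 -0.3056733   0.025     ]
```

View pics/crop1.png

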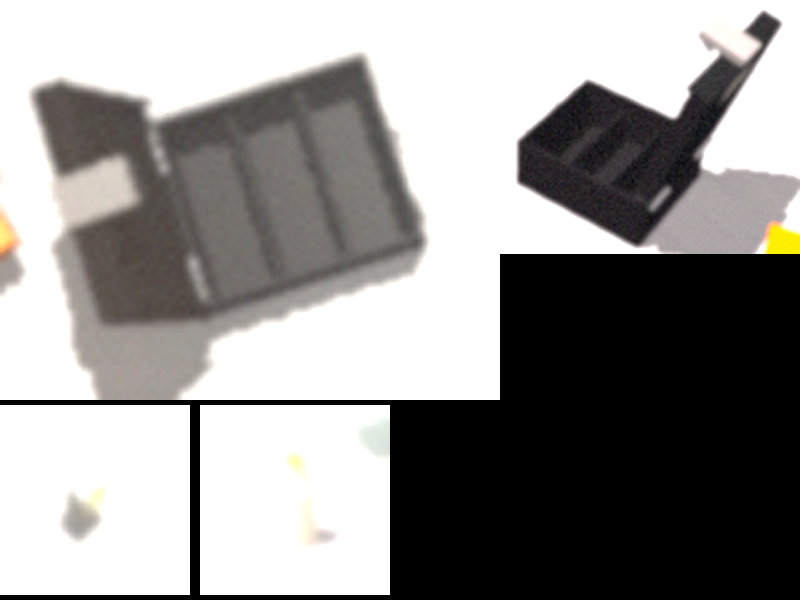

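The crop shows the black case open with three compartments. Its top rim corners in top pixels are about (302.4,181.4), (314.8,218), (271.4,233) and (261,194.4), with the hinge on the left. The fuse is confirmed as a small white cylinder with a brass-coloured neck.

```bash
python3 - <<'E'
from h import *
a=load("pics/top0.png");b=load("pics/side0.png")
P=[plane(a,u,v,.062) for u,v in((302.4,181.4),(314.8,218),(271.4,233),(261,194.4))]
for p in P: print(p.round(4))
for i in range(4): print(np.linalg.norm(P[i]-P[i-1]).round(4))
# side crop scale 2.308 offset 305,165; rim corners: far-left(590-500,82), left(519-500,143), near (640-500,208)?
s=300/130
for u,v in((588-500,82),(519-500,145),(638-500,212)):
    print('side',plane(b,305+u/s,165+v/s,.062).round(4))
print(plane(a,396,213,.04),plane(a,396.8,214.4,.05),plane(b,284.5,158,.045), plane(b,285.5,171,.0))
E
```

```text
[0.5996 0.0049 0.062 ]
[ 0.4772 -0.0355  0.062 ]
[0.4294 0.1064 0.062 ]
[0.5573 0.142  0.062 ]
0.1435
0.1289
0.1498
0.1328
side [ 0.4858 -0.0307  0.062 ]
side [0.6076 0.0099 0.062 ]
side [0.5693 0.1482 0.062 ]
[ 0.49384011 -0.3047777   0.04      ] [ 0.48797895 -0.30558047  0.05      ] [ 0.48870644 -0.30813278  0.045     ] [ 0.48915245 -0.30442375  0.        ]
```

```bash
python3 - <<'E'
from h import *
a=load("pics/top0.png")
print("jar",plane(a,414,245,.06),"tape",plane(a,443,205,.02))
print(shift([.4885,-.306,.16]), pose()[1].as_matrix().round(3).tolist())
E
```

```text
jar [ 0.38669235 -0.35592018  0.06      ] tape [ 0.52187815 -0.4670025   0.02      ]
[36.03731665 -4.93949481  7.0601633 ] [[0.944, 0.33, -0.001], [0.33, -0.944, 0.002], [-0.0, -0.002, -1.0]]
```

step_arm(
  plan="5 36 -4.9 6.5 0 0 -89;5 36 -4.9 6.5 0 0 -89;5 36 -4.9 6.5 0 0 -89;5 36 -4.9 6.5 0 0 -89;5 36 -4.9 6.5 0 0 -89;5 36 -4.9 6.5 0 0 -89;5 36 -4.9 6.5 0 0 -89;5 36 -4.9 6.5 0 0 -89;5 36 -4.9 6.5 0 0 -89;5 36 -4.9 6.5 0 0 -89;5 36 -4.9 6.5 0 0 -89;5 36 -4.9 6.5 0 0 -89",
)

```text
t: 1.6
tool_pos: [0.4882, -0.3066, 0.1655]
tool_rot: [-1.841, -2.544, -0.002]
ft_force: [0.4, -0.1, 0.8]
grip_width: 0.0498
```

```bash
python3 - <<'E'
from h import *
c=snap("wrist","pics/w1.png"); print(pose()[0],pose()[1].as_matrix().round(3).tolist(),c["T"].round(3).tolist())
g=c["f"] if "f" in c else c["frame"]
for p in([.4885,-.306,.05],[.4885,-.306,0]): print(proj(c,p))
E
```

```text
[ 0.48820951 -0.30656812  0.16557641] [[-0.313, 0.95, -0.001], [0.95, 0.313, 0.002], [0.002, -0.0, -1.0]] [[0.949, 0.301, 0.091, 0.465], [0.315, -0.909, -0.272, -0.237], [0.001, 0.287, -0.958, 0.309], [0.0, 0.0, 0.0, 1.0]]
[318.86595607 192.90440613]
[318.66716551 178.13543125]
```

View pics/w1.png

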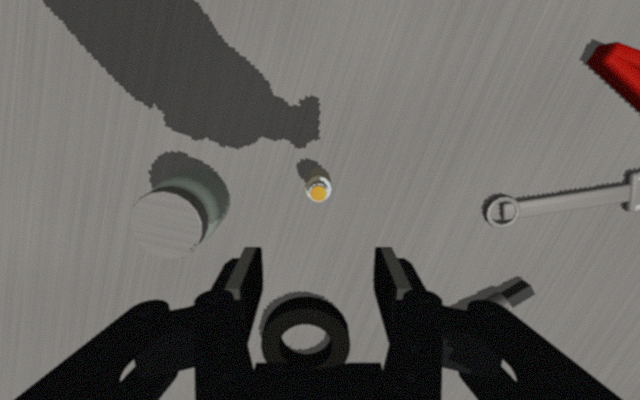

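The fuse's neck top is at (318,192), where the triangulated position predicts it, and the TCP is directly above. Descending and gripping.

step_arm(
  plan="5 0 0.06 5 0 0 0;5 0 0.06 10 0 0 0;5 0 0.06 13 0 0 0;5 0 0.06 15 0 0 0;5 0 0.06 15.7 0 0 0;5 0 0.06 15.7 0 0 0;1.5 0 0.06 15.7 0 0 0;1.5 0 0.06 15.7 0 0 0;1.5 0 0.06 15.7 0 0 0;1.5 0 0.06 15.7 0 0 0;1.5 0 0.06 15.7 0 0 0;1.5 0 0.06 15.7 0 0 0",
  squeeze=25,
)

```text
t: 3.15
tool_pos: [0.4895, -0.3067, 0.0098]
tool_rot: [1.842, 2.544, 0.002]
ft_force: [-0.5, -0.2, 4.6]
grip_width: 0.0212
```

```bash
python3 - <<'E'
from h import *
print(pose()[2]['joint_positions'],shift([.5159,.0544,.20]))
E
```

```text
[-0.5603193   0.57442746 -0.10619757  0.88924448  0.0011454   0.69271824] [ 33.47681455  13.81870271 -18.99453563]
```

Gripped at 21 mm. I'll lift and turn so the camera faces the catch side, away from the lid.

step_arm(
  plan="1.5 0 0 -3 0 0 0;1.5 0 0 -8 0 0 -10;1.5 0 0 -14 0 0 -20;1.5 0 0 -19 0 0 -30;1.5 0 0 -19 0 0 -40;1.5 0 0 -19 0 0 -50;1.5 0 0 -19 0 0 -60;1.5 0 0 -19 0 0 -70;1.5 0 0 -19 0 0 -80;1.5 0 0 -19 0 0 -90;1.5 0 0 -19 0 0 -90",
)

```text
t: 4.53
tool_pos: [0.489, -0.3066, 0.1995]
tool_rot: [-0.494, 3.102, 0.001]
ft_force: [-0.0, -0.1, -0.4]
grip_width: 0.0209
```

```bash
python3 - <<'E'
from h import *
t,r,o=pose();print(t,o['grip_width'],r.as_matrix().round(3).tolist(),shift([.5159,.0544,.2]))
E
```

```text
[ 0.48895968 -0.30655982  0.19946746] 0.020870797490792944 [[-0.951, -0.311, 0.001], [-0.311, 0.951, 0.001], [-0.001, 0.001, -1.0]] [-1.37714030e+01  3.34742994e+01 -1.63588580e-02]
```

step_arm(
  plan="1.5 -2 5 0 0 0 -10;1.5 -4 10 0 0 0 -20;1.5 -6 15 0 0 0 -30;1.5 -8 20 0 0 0 -40;1.5 -10 25 0 0 0 -50;1.5 -12 30 0 0 0 -60;1.5 -13.8 33.4 0 0 0 -70;1.5 -13.8 33.4 0 0 0 -80;1.5 -13.8 33.4 0 0 0 -89;1.5 -13.8 33.4 0 0 0 -90;1.5 -13.8 33.4 0 0 0 -90",
)

```text
t: 5.9
tool_pos: [0.5163, 0.0537, 0.1998]
tool_rot: [-2.539, 1.848, 0.0]
ft_force: [0.2, -0.5, -0.2]
grip_width: 0.0211
```

```bash
python3 - <<'E'
from h import *
t,r,o=pose();print(t,o['grip_width'],r.as_matrix().round(3).tolist())
c=snap("wrist","pics/w2.png")
e=np.array([-.31,.951,0]);y=np.array([-.951,-.31,0]);m=np.array([.5159,.0544,0])
for s in((-.075,.065,.062),(-.075,-.065,.062),(.075,.065,.062),(.075,-.065,.062)): print(s,proj(c,m+e*s[0]+y*s[1]+[0,0,s[2]]).round(1))
E
```

```text
[0.51633053 0.0536552  0.19977691] 0.021113680491995204 [[0.307, -0.952, 0.0], [-0.952, -0.307, 0.001], [-0.001, -0.001, -1.0]]
(-0.075, 0.065, 0.062) [400.7  93.3]
(-0.075, -0.065, 0.062) [234.1  93.4]
(0.075, 0.065, 0.062) [389.3 266.5]
(0.075, -0.065, 0.062) [245.8 266.4]
```

View pics/w2.png

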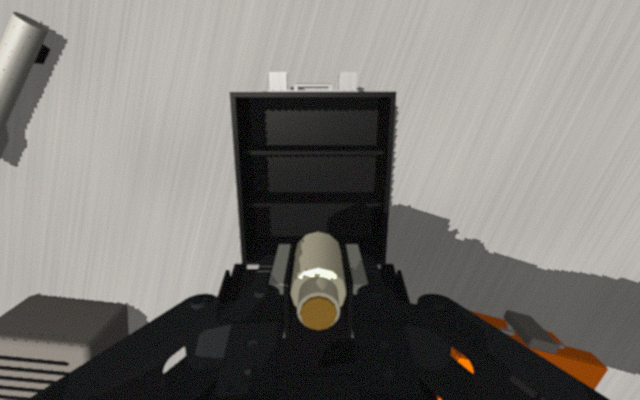

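The front rim corners are at (231,93) and (396,93), about 4 px left of prediction. That puts the case roughly 3 mm towards its -y, with the yaw matching. The fuse hangs upright between the pads. Lowering.

step_arm(
  plan="1.5 -0.05 -0.3 3 0 0 0;1.5 -0.05 -0.3 7 0 0 0;1.5 -0.05 -0.3 11 0 0 0;1.5 -0.05 -0.3 14 0 0 0;1.5 -0.05 -0.3 16 0 0 0;1.5 -0.05 -0.3 17.3 0 0 0;1.5 -0.05 -0.3 17.8 0 0 0;1.5 -0.05 -0.3 18 0 0 0;1.5 -0.05 -0.3 18 0 0 0",
)

```text
t: 7.08
tool_pos: [0.5197, 0.0552, 0.0204]
tool_rot: [-2.538, 1.847, -0.001]
ft_force: [-0.4, -1.1, -0.3]
grip_width: 0.0215
```

step_arm(
  plan="1.5 0 0 0.1 0 0 0;1.5 0 0 0.2 0 0 0;1.5 0 0 0.3 0 0 0;1.5 0 0 0.4 0 0 0;1.5 0 0 0.4 0 0 0",
)

```text
t: 7.7
tool_pos: [0.5196, 0.0552, 0.0163]
tool_rot: [-2.539, 1.848, -0.001]
ft_force: [-0.1, -0.3, -0.7]
grip_width: 0.0213
```

step_arm(
  plan="1.5 0 0 0.1 0 0 0;1.5 0 0 0.2 0 0 0;1.5 0 0 0.2 0 0 0",
)

```text
t: 8.07
tool_pos: [0.5195, 0.0552, 0.0142]
tool_rot: [-2.539, 1.848, -0.001]
ft_force: [-0.8, -0.4, -0.4]
grip_width: 0.021
```

step_arm(
  plan="1.5 0 0 0.1 0 0 0;1.5 0 0 0.1 0 0 0",
)

```text
t: 8.32
tool_pos: [0.5197, 0.0552, 0.0139]
tool_rot: [-2.538, 1.848, -0.001]
ft_force: [-1.3, -0.1, 4.4]
grip_width: 0.021
```

step_arm(
  plan="1.5 0 0 0.1 0 0 0;1.5 0 0 0.1 0 0 0",
)

```text
t: 8.57
tool_pos: [0.5197, 0.0552, 0.0138]
tool_rot: [-2.538, 1.847, -0.002]
ft_force: [-2.6, -0.1, 8.5]
grip_width: 0.021
```

The fuse is on the floor (contact at TCP z = 0.0138, as expected). Releasing.

step_arm(
  plan="1.5 0 0 -0.1 0 0 0;1.5 0 0 -0.1 0 0 0;2.6 0 0 -0.1 0 0 0;3.5 0 0 -0.1 0 0 0;4.5 0 0 -0.1 0 0 0;4.5 0 0 -0.1 0 0 0;4.5 0 0 -0.1 0 0 0;4.5 0 0 -0.1 0 0 0;4.5 0 0 -0.1 0 0 0;4.5 0 0 -0.1 0 0 0",
)

```text
t: 9.82
tool_pos: [0.5197, 0.0552, 0.0149]
tool_rot: [-2.538, 1.847, -0.002]
ft_force: [-0.5, 0.2, 1.4]
grip_width: 0.0451
```

step_arm(
  plan="4.5 0 0 -2 0 0 0;4.5 0 0 -5 0 0 0;4.5 0 0 -10 0 0 0;4.5 0 0 -15 0 0 0;4.5 0 0 -20 0 0 0;4.5 2 0 -24 0 0 0;4.5 4 0 -25 0 0 0;4.5 4 0 -25 0 0 0",
)

```text
t: 10.82
tool_pos: [0.5319, 0.0156, 0.2646]
tool_rot: [-2.536, 1.85, -0.003]
ft_force: [-1.4, 0.1, -1.6]
grip_width: 0.0449
```

```bash
python3 - <<'E'
from h import *
t,r,o=pose();print(t)
c=snap("wrist","pics/w3.png");d=snap("side","pics/side3.png")
im=np.hstack([c["frame"][40:400,140:500,::-1],cv2.resize(d["frame"][150:275,300:445,::-1],(418,360),interpolation=2)])
cv2.imwrite("pics/v3.png",np.clip(im*1.7,0,255).astype(np.uint8))
for p in([.5197,.0552,.054],[.5197,.0552,.004]): print(proj(c,p)-[140,40])
E
```

```text
[0.53185669 0.01562752 0.26462154]
[177.37356253 165.52305745]
[177.59051161 152.8779556 ]
```

View pics/v3.png

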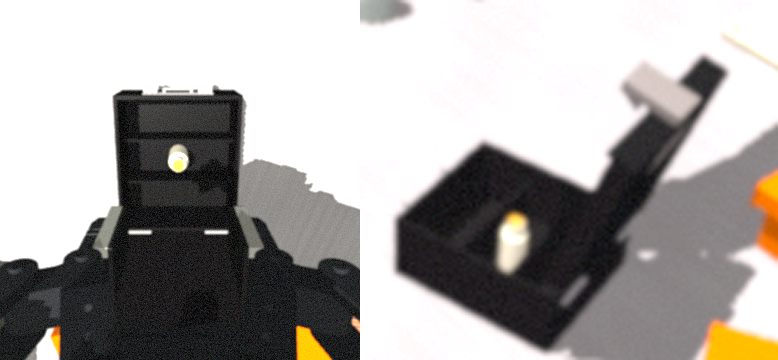

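The fuse (neck at (178,160) in the left crop) stands upright in the middle compartment, and the lid is still open. Next I'll estimate the lid angle from the top view's lid front edge corners.

```bash
cat >> h.py <<'E'
ex=np.array([-.308,.951,0]);ey=np.array([-.951,-.308,0]);C0=np.array([.5192,.0553,0])
def lidp(q,r,off=.005,y=0):  # world point at r along lid, off outside outer line
    n=np.array([np.sin(q),np.cos(q)])
    return C0+ex*(.075-r*np.cos(q)+off*np.sin(q))+[0,0,.062+r*np.sin(q)+off*np.cos(q)]+ey*y
E
python3 - <<'E'
from h import *
a=load("pics/top0.png");b=load("pics/side3.png")
for q in(1.75,1.8,1.85,1.9,1.95,2.0,2.05):
    print(q,[proj(a,lidp(q,.162,.005,y)).round(1).tolist() for y in(-.073,.073)],[proj(b,lidp(q,.162,.005,y)).round(1).tolist() for y in(-.073,.073)],lidp(q,.162).round(3))
print("pressed pts")
E
```

```text
1.75 [[239.8, 186.5], [254.4, 233.5]] [[390.2, 205.5], [423.1, 170.7]] [0.486 0.159 0.221]
1.8 [[237.4, 187.5], [251.9, 234.5]] [[393.9, 207.9], [426.4, 172.8]] [0.483 0.166 0.219]
1.85 [[235.1, 188.4], [249.5, 235.4]] [[397.4, 210.5], [429.7, 175.0]] [0.481 0.174 0.216]
1.9 [[232.8, 189.4], [247.1, 236.3]] [[401.0, 213.2], [432.8, 177.3]] [0.479 0.181 0.214]
1.95 [[230.6, 190.4], [244.9, 237.1]] [[404.4, 216.1], [435.9, 179.8]] [0.476 0.188 0.211]
2.0 [[228.5, 191.3], [242.7, 238.0]] [[407.7, 219.1], [438.9, 182.4]] [0.474 0.195 0.207]
2.05 [[226.4, 192.3], [240.6, 238.9]] [[410.9, 222.2], [441.8, 185.1]] [0.472 0.202 0.203]
pressed pts
```

Lid angle is about 1.81: the corners match in both views. Closing the fingers and going over and behind the lid.

step_arm(
  plan="0 0 0 -2 0 0 0;0 0 0 -4 0 0 0;0 -5 0 -4 0 0 0;0 -10 0 -4 0 0 0;0 -15 0 -4 0 0 0;0 -21 0 -4 0 0 0;0 -21 0 -4 0 0 0;0 -21 0 0 0 0 0;0 -21 0 4 0 0 0;0 -21 0 8 0 0 0;0 -21 0 8 0 0 0",
)

```text
t: 12.3
tool_pos: [0.4628, 0.2145, 0.179]
tool_rot: [2.532, -1.845, -0.011]
ft_force: [-0.3, 0.0, 0.5]
grip_width: -0.0
```

```bash
python3 - <<'E'
from h import *
t,r,o=pose();print(t,o['grip_width'],r.as_matrix().round(3).tolist(),(t-C0)@ex,(t-C0)@ey)
for q in np.arange(1.85,.1,-.05):
    if q>1.6: T=lidp(q,.162)+ex*.011; T[2]=.19
    else: T=lidp(q,.135)+ex*.011
    print(round(q,2),shift(T).round(2))
E
```

```text
[0.46278758 0.21453228 0.17898155] -4.5085540104771006e-05 [[0.306, -0.952, -0.011], [-0.952, -0.306, -0.003], [-0.0, 0.011, -1.0]] 0.1688049265251113 0.004604663173569189
1.85 [ 3.35 -0.46 -1.11]
1.8 [ 4.12 -0.46 -1.11]
1.75 [ 4.91 -0.46 -1.11]
1.7 [ 5.71 -0.46 -1.11]
1.65 [ 6.51 -0.46 -1.11]
1.6 [ 7.39 -0.46 -1.79]
1.55 [ 8.07 -0.46 -1.82]
1.5 [ 8.74 -0.46 -1.81]
1.45 [ 9.42 -0.46 -1.77]
1.4 [10.09 -0.46 -1.7 ]
1.35 [10.76 -0.47 -1.59]
1.3 [11.42 -0.47 -1.45]
1.25 [12.07 -0.47 -1.28]
1.2 [12.71 -0.48 -1.07]
1.15 [13.34 -0.48 -0.84]
1.1 [13.96 -0.48 -0.57]
1.05 [14.57 -0.49 -0.27]
1.0 [15.16 -0.49  0.06]
0.95 [15.73 -0.5   0.42]
0.9 [16.29 -0.51  0.8 ]
0.85 [16.82 -0.51  1.22]
0.8 [17.33 -0.52  1.65]
0.75 [17.82 -0.52  2.12]
0.7 [18.29 -0.53  2.61]
0.65 [18.73 -0.54  3.12]
0.6 [19.15 -0.54  3.65]
0.55 [19.53 -0.55  4.2 ]
0.5 [19.89 -0.56  4.78]
0.45 [20.22 -0.56  5.36]
0.4 [20.53 -0.57  5.97]
0.35 [20.8  -0.58  6.59]
0.3 [21.04 -0.59  7.22]
0.25 [21.24 -0.59  7.86]
0.2 [21.42 -0.6   8.51]
0.15 [21.56 -0.61  9.17]
```

step_arm(
  plan="0 2 -0.45 -1.1 0 0 0;0 3.3 -0.45 -1.1 0 0 0;0 4.1 -0.45 -1.1 0 0 0;0 4.9 -0.45 -1.1 0 0 0;0 5.7 -0.45 -1.1 0 0 0;0 6.5 -0.45 -1.3 0 0 0;0 7.3 -0.45 -1.6 0 0 0;0 8 -0.45 -1.8 0 0 0;0 8.7 -0.45 -1.8 0 0 0;0 9.4 -0.45 -1.75 0 0 0;0 10.1 -0.45 -1.7 0 0 0;0 10.1 -0.45 -1.7 0 0 0",
)

```text
t: 13.8
tool_pos: [0.4982, 0.1192, 0.1957]
tool_rot: [2.53, -1.846, -0.011]
ft_force: [-0.1, 0.2, -0.3]
grip_width: -0.0003
```

```bash
python3 - <<'E'
from h import *
t,r,o=pose();print(t,o['ft_force'],(t-C0)@ex,(t-C0)@ey)
snap("side","pics/s4.png");b=load("pics/s4.png")
cv2.imwrite("pics/s4c.png",np.clip(cv2.resize(b["f"][100:280,280:460,::-1],(540,540))*1.8,0,255).astype(np.uint8))
for q in np.arange(1.35,.1,-.05): print(round(q,2),shift(lidp(q,.135)+ex*.011).round(2))
for q in (1.4,1.5,1.6):print(q,[((proj(b,lidp(q,.162,.005,y))-[280,100])*3).round() for y in(-.073,.073)])
E
```

```text
[0.49819634 0.11922066 0.19570439] [-0.0692901   0.20572392 -0.34151202] 0.06725767016375937 0.00028691793298703597
1.35 [ 0.63 -0.03  0.09]
1.3 [ 1.29 -0.03  0.23]
1.25 [ 1.94 -0.03  0.4 ]
1.2 [ 2.58 -0.04  0.61]
1.15 [ 3.22 -0.04  0.85]
1.1 [ 3.84 -0.05  1.11]
1.05 [ 4.44 -0.05  1.41]
1.0 [ 5.03 -0.06  1.74]
0.95 [ 5.6  -0.06  2.1 ]
0.9 [ 6.16 -0.07  2.49]
0.85 [ 6.69 -0.08  2.9 ]
0.8 [ 7.21 -0.08  3.34]
0.75 [ 7.7  -0.09  3.8 ]
0.7 [ 8.16 -0.1   4.29]
0.65 [ 8.6 -0.1  4.8]
0.6 [ 9.02 -0.11  5.33]
0.55 [ 9.41 -0.12  5.89]
0.5 [ 9.77 -0.13  6.46]
0.45 [10.1  -0.13  7.05]
0.4 [10.4  -0.14  7.65]
0.35 [10.67 -0.15  8.27]
0.3 [10.91 -0.16  8.9 ]
0.25 [11.12 -0.16  9.54]
0.2 [11.29 -0.17 10.2 ]
0.15 [11.43 -0.18 10.86]
1.4 [array([253., 280.]), array([357., 183.])]
1.5 [array([275., 288.]), array([378., 189.])]
1.6 [array([297., 298.]), array([399., 197.])]
```

View pics/s4c.png

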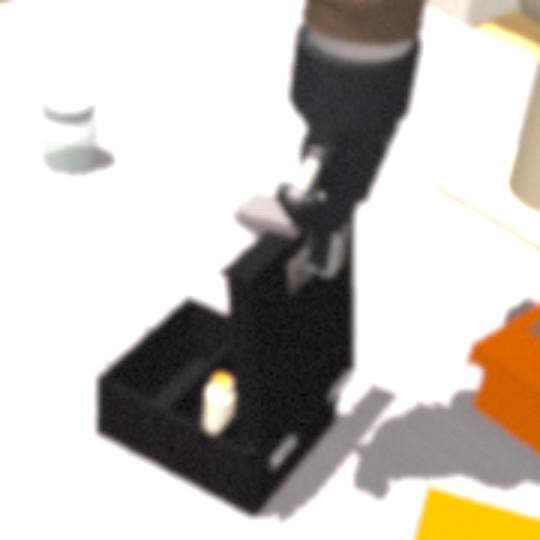

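The lid is being carried as planned: its front corner at (235,272) means about 1.35–1.4 rad, with the fingers behind it and the fuse upright. Continuing.

step_arm(
  plan="0 0.7 0 0.1 0 0 0;0 1.3 0 0.2 0 0 0;0 1.9 0 0.4 0 0 0;0 2.6 0 0.6 0 0 0;0 3.2 0 0.85 0 0 0;0 3.8 0 1.1 0 0 0;0 4.4 0 1.4 0 0 0;0 5 0 1.7 0 0 0;0 5.6 0 2.1 0 0 0;0 6.2 0 2.5 0 0 0;0 6.7 0 2.9 0 0 0;0 7.2 0 3.3 0 0 0",
)

```text
t: 15.35
tool_pos: [0.5198, 0.0506, 0.1624]
tool_rot: [2.531, -1.846, -0.011]
ft_force: [0.2, 0.6, -0.6]
grip_width: -0.0001
```

```bash
python3 - <<'E'
from h import *
t,r,o=pose();print(t,o['ft_force'],(t-C0)@ex,(t-C0)@ey)
for q in np.arange(.8,.05,-.05): print(round(q,2),shift(lidp(q,.135)+ex*.011).round(2))
E
```

```text
[0.51982899 0.05057922 0.16243702] [ 0.20795068  0.64006273 -0.55655961] -0.004683188658350523 0.0008558252595567204
0.8 [-0.02 -0.09  0.01]
0.75 [ 0.47 -0.09  0.47]
0.7 [ 0.93 -0.1   0.96]
0.65 [ 1.38 -0.11  1.47]
0.6 [ 1.79 -0.11  2.01]
0.55 [ 2.18 -0.12  2.56]
0.5 [ 2.54 -0.13  3.13]
0.45 [ 2.87 -0.14  3.72]
0.4 [ 3.17 -0.14  4.32]
0.35 [ 3.44 -0.15  4.94]
0.3 [ 3.68 -0.16  5.57]
0.25 [ 3.89 -0.17  6.22]
0.2 [ 4.06 -0.18  6.87]
0.15 [ 4.21 -0.18  7.53]
0.1 [ 4.32 -0.19  8.19]
```

Down to about 0.3 rad.

step_arm(
  plan="0 0.5 -0.1 0.5 0 0 0;0 0.9 -0.1 1 0 0 0;0 1.4 -0.1 1.5 0 0 0;0 1.8 -0.1 2 0 0 0;0 2.2 -0.1 2.6 0 0 0;0 2.5 -0.1 3.1 0 0 0;0 2.9 -0.1 3.7 0 0 0;0 3.2 -0.1 4.3 0 0 0;0 3.4 -0.1 4.9 0 0 0;0 3.6 -0.1 5.2 0 0 0;0 3.7 -0.1 5.5 0 0 0;0 3.7 -0.1 5.5 0 0 0",
)

```text
t: 16.85
tool_pos: [0.5313, 0.0154, 0.1071]
tool_rot: [2.531, -1.846, -0.012]
ft_force: [-0.2, -0.6, 0.2]
grip_width: 0.0002
```

```bash
python3 - <<'E'
from h import *
t,r,o=pose();print(t,o['ft_force'],(t-C0)@ex,(t-C0)@ey)
b=snap("side","pics/s5.png")
cv2.imwrite("pics/s5c.png",np.clip(cv2.resize(b["frame"][150:280,290:420,::-1],(520,520))*2.2,0,255).astype(np.uint8))
for q in np.arange(.3,.0,-.05): print(round(q,2),shift(lidp(q,.135)+ex*.011).round(2),[((proj(b,lidp(q,.162,.005,y))-[290,150])*4).round() for y in(-.073,.073)])
E
```

```text
[0.53131324 0.01538915 0.10713594] [-0.21305301 -0.62042107  0.22589548] -0.041686097481846554 0.0007728502307352749
0.3 [-0.02 -0.07  0.07] [array([ 80., 239.]), array([222., 120.])]
0.25 [ 0.19 -0.07  0.71] [array([ 76., 248.]), array([218., 129.])]
0.2 [ 0.36 -0.08  1.36] [array([ 73., 257.]), array([214., 138.])]
0.15 [ 0.5  -0.09  2.02] [array([ 71., 266.]), array([211., 147.])]
0.1 [ 0.61 -0.1   2.69] [array([ 69., 276.]), array([209., 156.])]
0.05 [ 0.69 -0.11  3.36] [array([ 68., 286.]), array([207., 166.])]
```

View pics/s5c.png

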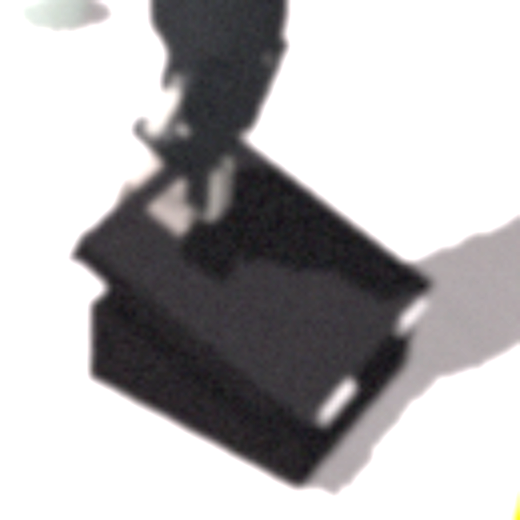

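The front corner at (76,248) means about 0.26 rad. Now pressing at about 10 mm/s in short calls, watching the force.

step_arm(
  plan="0 0.1 -0.07 0.15 0 0 0;0 0.1 -0.07 0.3 0 0 0;0 0.2 -0.07 0.45 0 0 0;0 0.2 -0.07 0.6 0 0 0;0 0.25 -0.07 0.72 0 0 0;0 0.25 -0.07 0.84 0 0 0",
)

```text
t: 17.65
tool_pos: [0.5328, 0.0132, 0.0989]
tool_rot: [2.531, -1.846, -0.011]
ft_force: [1.0, -0.1, 1.2]
grip_width: -0.0002
```

step_arm(
  plan="0 0.03 0 0.12 0 0 0;0 0.05 0 0.24 0 0 0;0 0.08 0 0.36 0 0 0",
)

```text
t: 18.02
tool_pos: [0.5331, 0.0123, 0.0952]
tool_rot: [2.531, -1.846, -0.011]
ft_force: [1.3, -0.5, 0.3]
grip_width: -0.0003
```

step_arm(
  plan="0 0.03 0 0.12 0 0 0;0 0.05 0 0.24 0 0 0",
)

```text
t: 18.27
tool_pos: [0.5332, 0.0118, 0.0928]
tool_rot: [2.531, -1.846, -0.011]
ft_force: [-0.8, -1.0, 0.8]
grip_width: 0.0001
```

step_arm(
  plan="0 0.03 0 0.12 0 0 0;0 0.05 0 0.24 0 0 0",
)

```text
t: 18.52
tool_pos: [0.5334, 0.0113, 0.0903]
tool_rot: [2.531, -1.846, -0.011]
ft_force: [1.4, -0.3, 0.3]
grip_width: 0.0001
```

step_arm(
  plan="0 0.03 0 0.12 0 0 0;0 0.05 0 0.24 0 0 0",
)

```text
t: 18.77
tool_pos: [0.5335, 0.0108, 0.0878]
tool_rot: [2.531, -1.846, -0.011]
ft_force: [-0.2, -0.3, 0.5]
grip_width: 0.0001
```

step_arm(
  plan="0 0.02 0 0.12 0 0 0;0 0.04 0 0.24 0 0 0",
)

```text
t: 19.02
tool_pos: [0.5337, 0.0104, 0.0853]
tool_rot: [2.531, -1.846, -0.01]
ft_force: [0.8, 0.3, 0.3]
grip_width: 0.0004
```

step_arm(
  plan="0 0.02 0 0.12 0 0 0;0 0.04 0 0.24 0 0 0",
)

```text
t: 19.27
tool_pos: [0.5338, 0.01, 0.0829]
tool_rot: [2.531, -1.846, -0.01]
ft_force: [0.3, -0.6, 0.6]
grip_width: 0.0001
```

step_arm(
  plan="0 0.01 0 0.12 0 0 0;0 0.02 0 0.24 0 0 0",
)

```text
t: 19.52
tool_pos: [0.534, 0.0097, 0.0808]
tool_rot: [2.531, -1.846, -0.01]
ft_force: [-1.0, -0.3, 8.1]
grip_width: -0.0002
```

step_arm(
  plan="0 0.01 0 0.12 0 0 0",
)

```text
t: 19.65
tool_pos: [0.534, 0.0097, 0.0804]
tool_rot: [2.531, -1.846, -0.009]
ft_force: [-2.3, -0.7, 7.5]
grip_width: 0.0005
```

step_arm(
  plan="0 0.01 0 0.12 0 0 0",
)

```text
t: 19.77
tool_pos: [0.534, 0.0096, 0.0801]
tool_rot: [2.531, -1.847, -0.009]
ft_force: [-2.5, -1.4, 8.1]
grip_width: 0.0001
```

step_arm(
  plan="0 0.01 0 0.12 0 0 0",
)

```text
t: 19.9
tool_pos: [0.534, 0.0096, 0.0798]
tool_rot: [2.532, -1.847, -0.008]
ft_force: [-2.0, 0.1, 7.4]
grip_width: -0.0
```

The lid is on the strike at about 8 N. Since each call restarts from the measured pose, I need more lead.

step_arm(
  plan="0 0.01 0 0.12 0 0 0;0 0.01 0 0.2 0 0 0",
)

```text
t: 20.15
tool_pos: [0.5341, 0.0095, 0.079]
tool_rot: [2.532, -1.847, -0.007]
ft_force: [-2.7, 0.3, 9.0]
grip_width: -0.0005
```

step_arm(
  plan="0 0.01 0 0.12 0 0 0;0 0.01 0 0.2 0 0 0",
)

```text
t: 20.4
tool_pos: [0.5341, 0.0094, 0.0783]
tool_rot: [2.532, -1.847, -0.006]
ft_force: [-3.2, -0.2, 9.8]
grip_width: 0.0002
```

step_arm(
  plan="0 0.01 0 0.12 0 0 0;0 0.01 0 0.2 0 0 0",
)

```text
t: 20.65
tool_pos: [0.5342, 0.0093, 0.0776]
tool_rot: [2.533, -1.848, -0.005]
ft_force: [-2.6, -0.1, 9.3]
grip_width: 0.0003
```

step_arm(
  plan="0 0.01 0 0.12 0 0 0;0 0.01 0 0.22 0 0 0",
)

```text
t: 20.9
tool_pos: [0.5342, 0.0092, 0.0769]
tool_rot: [2.533, -1.848, -0.004]
ft_force: [-3.1, -0.4, 11.1]
grip_width: 0.0002
```

step_arm(
  plan="0 0.01 0 0.12 0 0 0;0 0.01 0 0.22 0 0 0",
)

```text
t: 21.15
tool_pos: [0.5343, 0.0091, 0.0761]
tool_rot: [2.534, -1.848, -0.003]
ft_force: [0.0, -0.2, 3.6]
grip_width: 0.0003
```

step_arm(
  plan="0 0.01 0 0.12 0 0 0;0 0.01 0 0.22 0 0 0",
)

```text
t: 21.4
tool_pos: [0.5342, 0.0091, 0.0737]
tool_rot: [2.534, -1.848, -0.003]
ft_force: [-0.1, 0.2, 1.6]
grip_width: 0.0001
```

The force fell from 11 N to 1.6 N, so the tongue snapped in. One more gentle millimetre, then back off.

step_arm(
  plan="0 0 0 0.08 0 0 0",
)

```text
t: 21.52
tool_pos: [0.5343, 0.009, 0.0728]
tool_rot: [2.534, -1.848, -0.003]
ft_force: [-0.5, -0.6, 6.0]
grip_width: -0.0003
```

step_arm(
  plan="0 0 0 -0.2 0 0 0;0 0 0 -0.4 0 0 0;0 0 0 -0.8 0 0 0;0 0 0 -1.4 0 0 0;0 0 0 -2.5 0 0 0;0 0 0 -5 0 0 0;0 0 0 -8 0 0 0;0 0 0 -12 0 0 0;0 0 0 -12 0 0 0;0 0 0 -12 0 0 0",
)

```text
t: 22.78
tool_pos: [0.5347, 0.0094, 0.193]
tool_rot: [2.534, -1.848, -0.002]
ft_force: [-0.0, -0.1, -1.1]
grip_width: -0.0006
```

```bash
python3 - <<'E'
from h import *
print(pose()[0],pose()[2]['ft_force'])
b=snap("side","pics/s6.png"); w=snap("wrist","pics/w6.png")
im=np.hstack([cv2.resize(b["frame"][150:280,290:420,::-1],(400,400)),cv2.resize(w["frame"][:,:,::-1],None,fx=.62,fy=.62)[:, :].copy() if 0 else cv2.resize(w["frame"][:,120:520,::-1],(400,400))])
cv2.imwrite("pics/v6.png",np.clip(im*2.0,0,255).astype(np.uint8))
for q in(0,.05,.1,.15,.2,.25): print(q,[((proj(b,lidp(q,.162,.005,y))-[290,150])*400/130).round() for y in(-.073,.073)],[(proj(w,lidp(q,.162,.005,y))-[120,0]).round() for y in(-.073,.073)])
E
```

```text
[0.53472074 0.00941256 0.1930133 ] [-1.48868532e-04 -1.22040686e-01 -1.08851559e+00]
0 [array([ 52., 228.]), array([158., 135.])] [array([102., 142.]), array([290., 141.])]
0.05 [array([ 52., 220.]), array([159., 128.])] [array([ 99., 144.]), array([293., 143.])]
0.1 [array([ 53., 212.]), array([161., 120.])] [array([ 96., 146.]), array([296., 146.])]
0.15 [array([ 55., 205.]), array([162., 113.])] [array([ 93., 150.]), array([299., 149.])]
0.2 [array([ 56., 198.]), array([165., 106.])] [array([ 90., 154.]), array([302., 153.])]
0.25 [array([ 59., 191.]), array([167.,  99.])] [array([ 87., 159.]), array([305., 158.])]
```

View pics/v6.png

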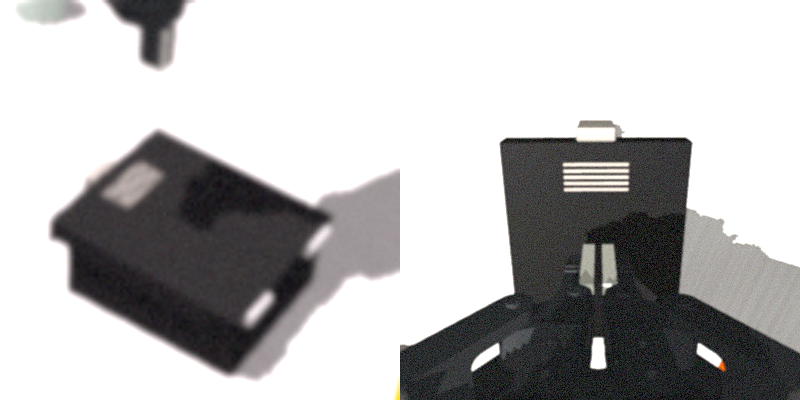

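The lid stays down with the tool 12 cm clear. The front corners at (101,141) and (291,141) in the wrist crop and (52,221) in the side crop give q of about 0.02–0.05. Handing in.

```bash
python3 -c "
from cell import arm
print(arm.sign_off())"
```

```text
the job is handed in; nothing more can be done
None
```

The fuse is standing in the middle compartment of the black case and the lid is latched shut. The job was handed in at about 23 s on the robot's clock, well inside the 64 s limit.

- **Fuse:** I set it down slowly until it touched the floor (about 8.5 N at most), then let go. Pictures from the wrist and side cameras showed it upright between the dividers. Its final state under the closed lid could not be seen, so that rests on the pictures taken earlier with the lid open.
- **Lid:** I eased it over from behind and pressed it at about 10 mm/s or slower. The highest force reading was about 11.5 N, just before the catch snapped in. It then dropped to 1.6 N, and a gentle last press read 6 N. These readings come only at the end of each move, so a brief peak between them would not show.
- **After letting go:** With the fingers 12 cm clear, both cameras put the lid at about 0.02–0.05 rad, below the 0.13 limit.
- **Other things on the shelf:** I didn't reach for any of them, but I did not measure them again at the end.

The first top and side views disagreed on the case position by about 8 mm. I used a wrist picture to settle it before placing the fuse.

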